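# Hold the controller's recessed reset button down with a screwdriver

### The job

Reset the small bench controller: pull its service drawer out to the stop by the pull tab, then take the screwdriver out of the tool stand, put its blade down through the round hole in the drawer's deck and press the recessed button all the way down. Finish while still gripping the screwdriver and holding the button down with it; do not push the drawer back in, and leave the other things where they are.

Things in the scene. Friction and masses are not known exactly. Their poses are not given: they have to be found in the camera images.
- controller: Low grey box with a white lid plate, 130 (x) x 140 (y) x 66 mm high, fixed to the bench. Origin: centre of its underside; its -x axis points out of the front, the way the drawer opens; z up. A roll of tape lies on its lid.
- service_drawer (a joint): The controller's grey drawer: metres pulled out along the controller's -x axis. 0 shut, 0.075 at its stop; starts shut or a little ajar. About 2 N of friction, stays where it is left.
- drawer_handle (a point): Grip point on the drawer's plain metal pull tab: an upright fin in the middle of the drawer front, 10 mm thick along the controller's y, reaching 50 mm out, from 24 to 48 mm above the bench, with a 14 mm round end. The point is at mid-height, 28 mm before the drawer front (25 mm before the lid's edge while shut). Free at both sides and above: pinch it from above across the controller's y.
- reset_aperture (a point): Centre of the round 14 mm hole in the drawer's level aluminium deck, ringed in black, at the deck's top face (50 mm above the bench); the deck is 4 mm thick. 38 mm behind the drawer front and 22 mm to the controller's +y side, so it is under the lid until the drawer is out.
- button_top (a point): Centre of the top of the white recessed button (17 mm wide) straight below the hole, 10 mm below the deck's top face while up; moves down with the button.
- reset_button (a joint): How far the button is pressed down, metres: 0 up, 0.005 fully down against its stop. Spring: 1.4 N to start it, 4.9 N fully down; springs back when let go.
- tool_stand: Grey two-plate tool stand, 70 (x) x 112 (y) mm, fixed to the bench, with its top plate at 120 mm. Origin: centre of its underside, z up. Seats at y = +28 mm (10 mm round hole, the screwdriver) and y = -28 mm (20 mm square hole, a pen that stands up to about 137 mm).
- screwdriver: Screwdriver, 205 mm, about 75 g, upright in the stand, blade down: orange handle 28 x 25 mm thick, 101 mm long; below it a round 6 mm shaft of 105 mm with a 6 x 2 mm blade. The handle's lower end rests on the stand; lift it straight up 110 mm to clear. Its y axis runs from blade to handle end; the origin is at mid-length on the handle's side, 12.5 mm off the long axis.
- screwdriver_tip (a point): End of the blade on the screwdriver's long axis, 103 mm from mid-length.
- screwdriver_grip (a point): Point on the long axis in the upper handle, 25 mm below the handle end, 181 mm from the tip and 76 mm above the stand's top plate at the start. Above it only the handle end.
- pen_blue: Bystander: slim pen, 10 mm thick, 126 mm long, upright in the stand's other seat. Origin at mid-length.
- label_tape: Bystander: roll of tape, 81 mm across, 19 mm high, on the controller's lid. Origin: centre of underside.
- dropper: Bystander: small capped bottle, 32 x 75 mm high, behind. Origin: centre of underside.
- beaker_50: Bystander: glass beaker, 47 x 58 mm high, at the left. Origin: centre of underside.
- amber_b: Bystander: brown bottle, 48 x 100 mm high, at the right. Origin: centre of underside.
- calculator: Bystander: calculator, 150 x 78 x 16 mm, lying at the front right. Origin: centre of underside.

How it is judged:
By the outcome, as a careful person would: the job done as asked, in the order asked, and still so for the second after the job is handed in, while the arm keeps its last pose, push and grip.
It also fails if it takes over 61 s, if anything falls off the work surface, if the arm or the gripper's body presses on something with over 40 N, if the wrist force passes 120 N, or if a joint passes its speed limit or range.

### The arm

A 7-joint arm with a two-finger parallel gripper is mounted at the origin on a cart in front of the work surface, level with it; the furniture and walls round the work are solid. World frame = base frame: x ahead of the robot, y to its left, z up, the work surface at z = 0. Lengths are in m, angles in rad, forces in N, time in s.
With the tool pointing down it reaches from about 0.4 to 0.875 m from the base axis. Payload 19.3 kg.
Tool frame: the origin (TCP) lies midway between the tips of the shut fingers; the grasp point (between the pads) lies bot.tcp_to_grasp behind it (bot.tcp_to_grasp is the distance from the TCP to the grasp point, in m); z points along the fingers, y is the line along which they close (so a half turn about z gives the same grasp; the last joint's range is limited). The gripper opens to 85 mm and grips with 20 to 120 N. Pads are 22 mm wide; open, the fingers measure 114 mm over their backs; the gripper's body (76 mm by 85 mm) begins 54 mm behind the grasp point. The pads swing forward as they close: fully open they stand 13 mm farther back than shut.
Start: joints at [1.148, 0.521, -0.036, 1.599, 0.021, 1.021, -0.113], TCP at [0.216, -0.587, 0.231] pointing down, gripper open.
Joint ranges: [-2.91, 2.91], [-0.3, 2.13], [-1.5, 1.42], [0.17, 2.43], [-1.26, 4.41], [0.16, 1.93], [-2.52, 2.52]. Speed limits (rad/s): [1.89, 1.89, 2.39, 2.39, 3.01, 3.01, 3.01].

### API

Orientations are given as [roll, pitch, yaw] about the fixed x, y, z axes, in that order (R = Rz(yaw) Ry(pitch) Rx(roll)).
In Python, from workcell import observe, imaging, bot gives the robot as it stands.
- The arm moves only by the tool send_rows, never from a script. Its argument "plan" is text: rows parted by semicolons, each of 7 numbers parted by spaces: the shift along the tool's x, y, z in m, then the turn, a rotation vector about the tool's x, y, z in degrees, then the finger opening in m, from 0 to 0.0854. In form: dx dy dz rx ry rz claw; .... A call has 1 to 10 rows; each row is the pose to reach, as a shift and turn from the pose commanded when the call began, along the tool's axes at that moment; what a row does not reach only later rows make up. A row lasts 1/12 s, in which the tool goes at most 41.7 mm and 7.16 degrees, less where a joint would pass 70% of its speed; a pose out of reach is approached as far as the arm can. A call with a gripper value outside its range is refused whole. The fingers move at their own pace and stop on an object; "grip_force" is the grip in N (left out, the last holds). Time passes only in rows, so rows that repeat a pose let the fingers close. It gives the time, the measured TCP pose, the force, the opening and the grip force at its end, in the units of the state.
- observe(): the state, without advancing time (a new reading comes with each control period).
- imaging.grab_frame(name): name is "side" or "top" or "wrist"; returns a dict with "color" (384x512x3 uint8, red, green, blue), "fx", "fy", "cx", "cy" (pixels), "eye" and "orientation" of the camera in the world; the wrist camera has in their place "tool_from_camera" (4x4, takes a point from camera to tool coordinates, whose origin is the TCP and whose axes are the flange's). Camera axes: x right, y down, z forward; pixel columns grow to the right and rows downward; lengths in m; the calibration is good to about 2 mm. A picture is of the moment at which its call begins: read the wrist's pose just before it. There is no depth.
- bot.job_done(): hands the job in; it is judged then, once.
The state is a dict: "clock": time; "qpos": joint angles; "qd": joint speeds; "joint_efforts": joint torques, N m; "position": TCP position; "tool_rot": TCP orientation; "force": force on the tool from outside, world axes, zero at the start; "moment": the same for the moment, N m; "grip_width": finger opening in m; "finger_force": force on a finger pad.
Only numpy, scipy, OpenCV 4.12 (cv2) and the standard library are available. Lean on these libraries where they do the work, as an engineer would, in place of code of your own. Each camera call takes 0.05 s, during which the arm holds its last target. There are 200 camera calls.

## Working session

There is one attempt and no reset: what is moved stays moved. The work goes in short steps, Python scripts to look and compute and a tool call to move; the robot and the scene stay as the last step left them, time stands still between calls to the robot, and variables do not carry over. Pictures are saved under pics/ and viewed, at most 12 in all, crops included, and the job is handed in when it is done.

Besides the shell and the picture viewer there is one more tool, called after "Request:" as a command line: name --argument value ..., lists and objects as JSON in quotes. send_rows: Moves the arm, as the interface text tells. Its arguments: {"type":"object","properties":{"plan":{"type":"string"},"grip_force":{"type":"number"}},"required":["plan"]}

```bash
ls; mkdir -p pics
python3 - <<'E'
from workcell import observe, imaging, bot
import cv2,numpy as np
s=observe();print({k:np.round(v,3) for k,v in s.items()},bot.tcp_to_grasp)
ims=[]
for n in("side","top"):
    f=imaging.grab_frame(n);c=f["color"][:,:,::-1];cv2.imwrite(f"{n}.png",c);ims.append(c)
    cv2.imwrite(f"pics/{n}0.png",cv2.resize(c,(800,600),interpolation=cv2.INTER_CUBIC))
    print(n,f["fx"],f["fy"],f["cx"],f["cy"],np.round(f["eye"],4),np.array(f["orientation"]).tolist())
E
```

```text
pics
{'clock': np.float64(0.0), 'qpos': array([ 1.148,  0.522, -0.036,  1.6  ,  0.021,  1.021, -0.113]), 'qd': array([-0.001, -0.002,  0.001, -0.001,  0.001,  0.001,  0.001]), 'joint_efforts': array([-2.0000e-03, -9.2711e+01,  1.9790e+00, -3.6994e+01,  1.8000e-02,
        8.0000e-03,  0.0000e+00]), 'position': array([ 0.216, -0.586,  0.231]), 'tool_rot': array([-3.141,  0.   ,  0.353]), 'force': array([-0.041,  0.072, -0.277]), 'moment': array([ 0.041,  0.011, -0.049]), 'finger_force': np.float64(0.0), 'grip_width': np.float64(0.085)} 0.0187
side 372.1871428549205 372.1871428549205 262.7987629973597 198.21003381314736 [0.1434 0.7809 0.664 ] [-2.1026816773265007, 0.00799052528072508, -2.664779318659565]
top 347.77314343033987 347.77314343033987 249.5022669243391 192.29625561741761 [ 0.3483 -0.0198  1.0887] [-2.921824189083111, -0.0039199570816250695, -1.448823968044488]
```

View pics/side0.png

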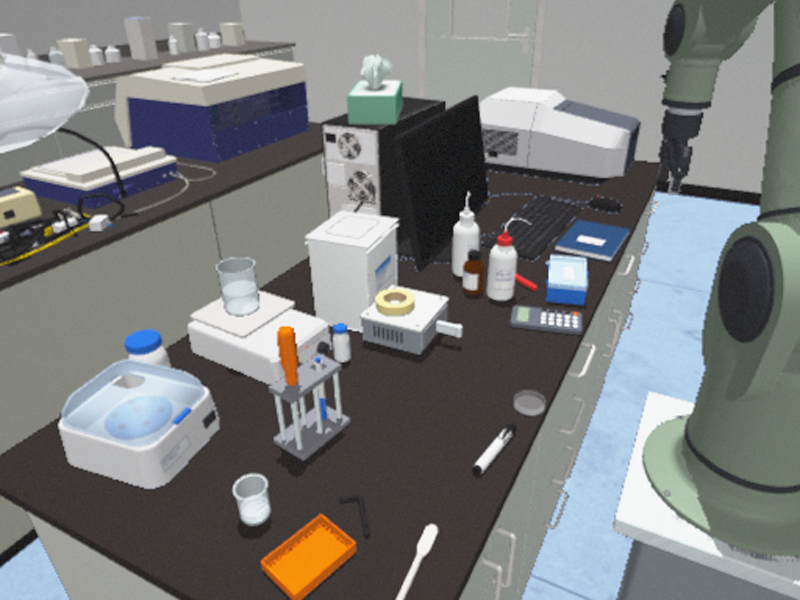

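View pics/top0.png

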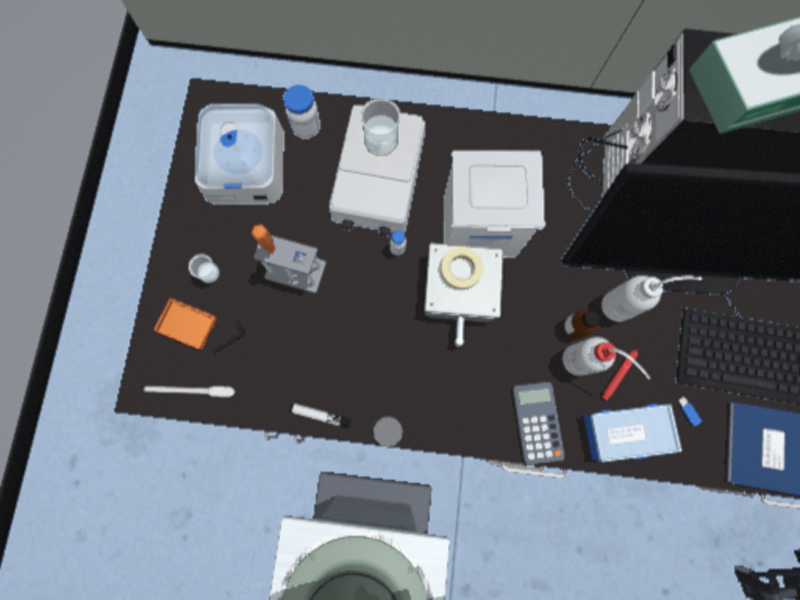

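The side view shows the controller near (405,318) with its tab toward the robot, and the stand with the orange handle at (288,355). In the top view the lid is near (463,282), the tab at (459,333) and the handle end at (262,235). I'll take a closer crop and measure.

```bash
cat > h.py <<'E'
import numpy as np,cv2
from scipy.spatial.transform import Rotation as R
from workcell import observe, imaging, bot
def cam(f):
    if "eye" in f: return np.array(f["eye"]),R.from_euler('xyz',f["orientation"]).as_matrix()
    s=observe();T=np.eye(4);T[:3,:3]=R.from_euler('xyz',s["tool_rot"]).as_matrix();T[:3,3]=s["position"]
    M=T@np.array(f["tool_from_camera"]);return M[:3,3],M[:3,:3]
def ray(f,u,v):
    e,O=cam(f);d=O@np.array([(u-f["cx"])/f["fx"],(v-f["cy"])/f["fy"],1]);return e,d/np.linalg.norm(d)
def onz(f,u,v,z):
    e,d=ray(f,u,v);return e+d*(z-e[2])/d[2]
def proj(f,p):
    e,O=cam(f);c=O.T@(np.array(p)-e);return np.array([f["cx"]+f["fx"]*c[0]/c[2],f["cy"]+f["fy"]*c[1]/c[2]])
def tri(r1,r2):
    (a,d),(b,g)=r1,r2;A=np.stack([d,-g],1);t=np.linalg.lstsq(A,b-a,rcond=None)[0]
    p,q=a+d*t[0],b+g*t[1];return (p+q)/2,np.linalg.norm(p-q)
E
python3 - <<'E'
from h import *
T=imaging.grab_frame("top");S=imaging.grab_frame("side")
t=T["color"];s=S["color"]
def orange(f,roi):
    c=cv2.cvtColor(f["color"],cv2.COLOR_RGB2HSV);m=cv2.inRange(c,(5,150,90),(20,255,255))
    k=np.zeros_like(m);x,y,w,h=roi;k[y:y+h,x:x+w]=m[y:y+h,x:x+w]
    p=np.argwhere(k)[:,::-1].astype(float);mu=p.mean(0);d=np.linalg.svd(p-mu,full_matrices=False)[2][0]
    q=(p-mu)@d;return mu,d,mu+d*q.min(),mu+d*q.max(),len(p)
print(orange(T,(150,135,40,40)));print(orange(S,(165,195,40,65)))
# lid
g=cv2.cvtColor(t,cv2.COLOR_RGB2HSV);
a=t[140:235,255:340];b=t[135:195,150:215]
cv2.imwrite("pics/c1.png",np.hstack([cv2.resize(a,(425,475),interpolation=cv2.INTER_CUBIC),cv2.resize(b,(325,300),interpolation=cv2.INTER_CUBIC)[:, :] if 0 else cv2.copyMakeBorder(cv2.resize(b,(325,300),interpolation=cv2.INTER_CUBIC),0,175,0,0,cv2.BORDER_CONSTANT)])[:,:,::-1])
cc=s[175:305,165:305];cv2.imwrite("pics/c2.png",cv2.resize(cc,None,fx=4.5,fy=4.5,interpolation=cv2.INTER_CUBIC)[:,:,::-1])
for z,uv in [(.066,(273,157)),(.066,(322,157)),(.066,(271,202)),(.066,(320,204)),(.048,(294,220)),(.12,(180,150))]: print(uv,onz(T,*uv,z).round(4))
E
```

```text
(array([167.84027778, 151.26388889]), array([0.54865002, 0.83605212]), array([163.05132665, 143.96631745]), array([173.40069543, 159.73704803]), 144)
(array([184.29888268, 226.03351955]), array([0.12245572, 0.99247398]), array([182.16426549, 208.73296359]), array([186.78099094, 246.15040659]), 358)
(273, 157) [ 0.6951 -0.0544  0.066 ]
(322, 157) [ 0.7137 -0.2045  0.066 ]
(271, 202) [ 0.5538 -0.0636  0.066 ]
(320, 204) [ 0.5657 -0.2098  0.066 ]
(294, 220) [ 0.511  -0.1391  0.048 ]
(180, 150) [0.6646 0.2204 0.12  ]
```

View pics/c1.png

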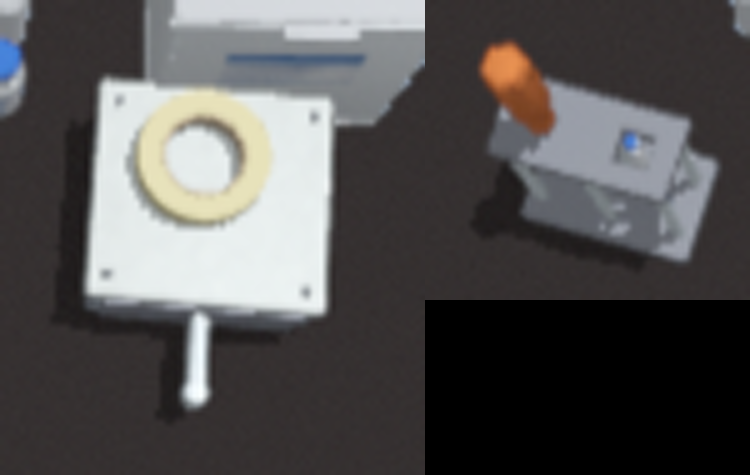

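View pics/c2.png

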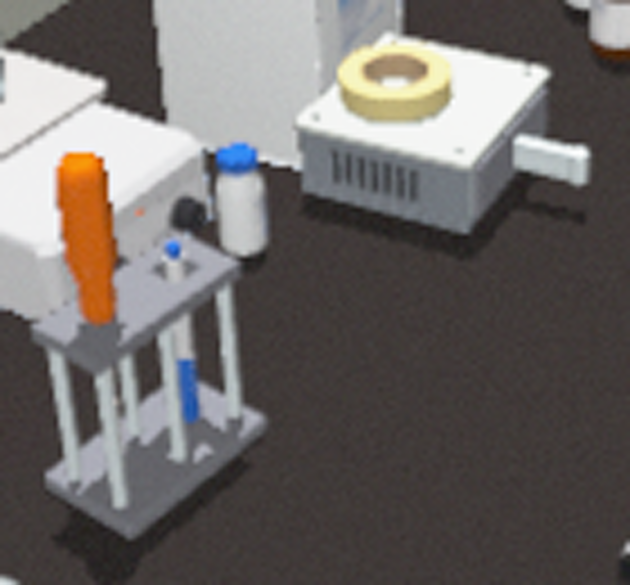

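The crops show the lid corners at about (100,80), (332,98), (87,297) and (327,315), the tab end at (195,397), and the handle in the stand's far-left seat with the pen at (630,143). Next I'll compute positions.

Run:
```python
from h import *
T=imaging.grab_frame("top");S=imaging.grab_frame("side")
P=lambda u,v:(255+(u+.5)/5-.5,140+(v+.5)/5-.5)
Q=lambda u,v:(150+(u-425+.5)/5-.5,135+(v+.5)/5-.5)
W=lambda u,v:(165+(u+.5)/4.5-.5,175+(v+.5)/4.5-.5)
c=[onz(T,*P(*p),.066)[:2] for p in[(100,80),(332,98),(87,297),(327,315)]]
print(np.round(c,4),"ctr",np.mean(c,0).round(4))
bx=(c[0]+c[1]-c[2]-c[3])/2;by=(c[0]+c[2]-c[1]-c[3])/2
print("lens",np.linalg.norm(bx),np.linalg.norm(by),"yaws",np.arctan2(bx[1],bx[0]),np.arctan2(-by[0],by[1]))
print("tab end,root",onz(T,*P(195,397),.048),onz(T,*P(202,318),.048))
# side view lid corners
sc=[onz(S,*W(*p),.066)[:2] for p in[(300,125),(467,163),(550,73),(390,35)]];print("side lid",np.round(sc,4),np.mean(sc,0))
print("tab end side top",onz(S,*W(585,153),.048))
print("hi",tri(ray(T,163.05,143.97),ray(S,182.16,208.7)));print("lo",tri(ray(T,173.4,159.7),ray(S,186.78,246.15)))
print("mid",tri(ray(T,167.84,151.26),ray(S,184.3,226.0)))
print("pen",onz(T,*Q(630,143),.137),tri(ray(T,*Q(630,143)),ray(S,*W(173,247))))
st=[onz(S,*W(*p),.12)[:2] for p in[(35,332),(100,365),(240,265),(180,237)]];print("stand side",np.round(st,4),np.mean(st,0))
print("redcap",onz(T,388,224,.15))
```

```text
[[ 0.7002 -0.0588]
 [ 0.7062 -0.202 ]
 [ 0.5633 -0.0656]
 [ 0.57   -0.2095]] ctr [ 0.6349 -0.134 ]
lens 0.13674254443651512 0.14369197983533713 yaws 0.052221572613110744 0.04415581159522822
tab end,root [ 0.51388343 -0.13765449  0.048     ] [ 0.5626983  -0.13732107  0.048     ]
side lid [[ 0.6901 -0.0532]
 [ 0.5649 -0.0611]
 [ 0.5655 -0.1974]
 [ 0.6982 -0.197 ]] [ 0.62967131 -0.12718462]
tab end side top [ 0.51037684 -0.13453073  0.048     ]
hi (array([0.63665308, 0.23873241, 0.2236995 ]), np.float64(0.010695609491500887))
lo (array([0.63451941, 0.2359463 , 0.11478668]), np.float64(0.00019968128169485906))
mid (array([0.6358078 , 0.23772384, 0.17528519]), np.float64(0.006349080089980228))
pen [0.62360966 0.17959828 0.137     ] (array([0.62491069, 0.18060128, 0.13162342]), np.float64(0.0005341013321261219))
stand side [[0.655  0.2633]
 [0.608  0.2697]
 [0.5919 0.165 ]
 [0.6373 0.1576]] [0.62306284 0.21391632]
redcap [ 0.51537257 -0.38188066  0.15      ]
```

Request:
send_rows --plan "0.040 -0.027 0 0 0 0 0.085;0.080 -0.054 0 0 0 0 0.085;0.120 -0.081 0 0 0 3 0.085;0.160 -0.108 0 0 0 5 0.085;0.200 -0.135 0 0 0 7 0.085;0.240 -0.162 0 0 0 9 0.085;0.280 -0.189 0 0 0 11 0.085;0.320 -0.216 0 0 0 13 0.085;0.360 -0.244 0 0 0 15 0.085;0.400 -0.272 0 0 0 17.4 0.085"

```text
clock: 1.13
position: [0.4596, -0.2461, 0.2315]
tool_rot: [3.141, -0.0, 0.047]
force: [0.9, 0.0, -0.3]
grip_width: 0.0852
finger_force: 0.0
```

Request:
send_rows --plan "0 0 0 0 0 0 0.085;0 0 0 0 0 0 0.085"

```text
clock: 1.3
position: [0.46, -0.2458, 0.2313]
tool_rot: [-3.141, -0.0, 0.054]
force: [0.0, -0.5, 0.4]
grip_width: 0.0851
finger_force: 0.0
```

Request:
send_rows --plan "0.020 -0.026 0.012 0 0 0 0.085;0.040 -0.052 0.025 0 0 0 0.085;0.060 -0.080 0.040 0 0 0 0.085;0.079 -0.105 0.060 0 0 0 0.085;0.079 -0.105 0.060 0 0 0 0.085;0.079 -0.105 0.060 0 0 0 0.085;0.079 -0.105 0.060 0 0 0 0.085;0.079 -0.105 0.060 0 0 0 0.085"

```text
clock: 1.97
position: [0.5321, -0.141, 0.1718]
tool_rot: [3.141, -0.0, 0.047]
force: [-0.3, -0.1, 1.0]
grip_width: 0.0851
finger_force: 0.0
```

Run:
```python
from h import *
s=observe();print(s["position"],s["tool_rot"])
f=imaging.grab_frame("wrist");cv2.imwrite("pics/w1.png",cv2.resize(f["color"],(800,600))[:,:,::-1]);print(np.round(f["tool_from_camera"],4).tolist(),f["fx"],f["cx"],f["cy"])
print(proj(f,[.5135,-.1365,.048])*800/512,proj(f,[.5655,-.1345,.048])*800/512)
```

```text
[ 0.53210162 -0.14097525  0.1717644 ] [ 3.14084093e+00 -3.38370837e-04  4.69339899e-02]
[[0.002, -0.9458, -0.3247, 0.0843], [1.0, 0.0016, 0.0015, 0.0001], [-0.0009, -0.3247, 0.9458, -0.1425], [0.0, 0.0, 0.0, 1.0]] 321.3874722784532 250.22601109226957 197.5506382652652
[380.79536449 327.61439022] [381.17661984 236.73038493]
```

View pics/w1.png

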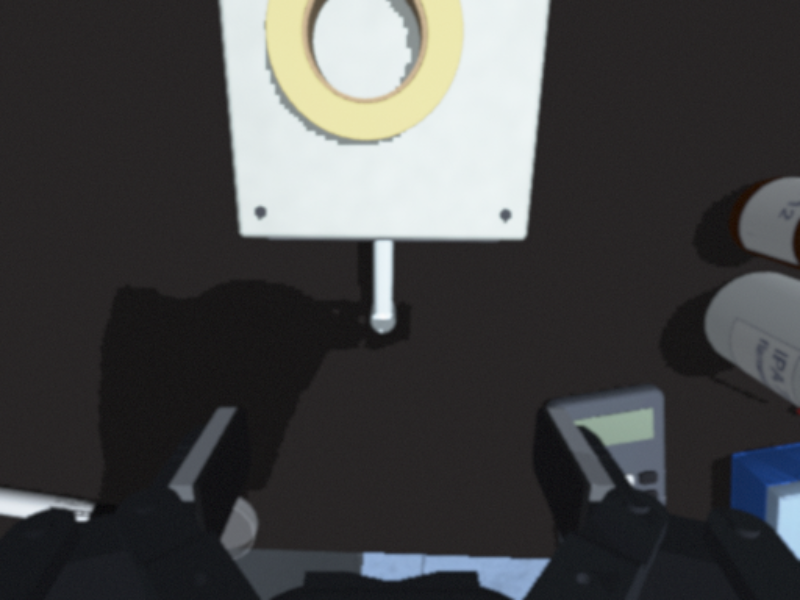

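The wrist picture shows the lid's front edge from (241,236) to (527,239), the tab root at (384,241) and its end at (382,331).

Run:
```python
from h import *
f=imaging.grab_frame("wrist");k=.64
a=onz(f,241*k,236*k,.066);b=onz(f,527*k,239*k,.066);print("edge",a,b,"yaw",np.arctan2(-(a-b)[0]*1,(a-b)[1]),(a+b)/2)
print(onz(f,384*k,245*k,.048),onz(f,382*k,324*k,.048))
```

```text
edge [ 0.56595035 -0.06462684  0.066     ] [ 0.57141862 -0.20717198  0.066     ] yaw 0.03834287842517494 [ 0.56868448 -0.13589941  0.066     ]
[ 0.56116734 -0.13592549  0.048     ] [ 0.51579617 -0.13681982  0.048     ]
```

Request:
send_rows --plan "0.004 -0.0045 0.035 0 0 0 0.06;0.004 -0.0045 0.070 0 0 0 0.05;0.004 -0.0045 0.105 0 0 0 0.05;0.004 -0.0045 0.130 0 0 0 0.05;0.004 -0.0045 0.154 0 0 0 0.05;0.004 -0.0045 0.154 0 0 0 0.05;0.004 -0.0045 0.154 0 0 0 0.05;0.004 -0.0045 0.154 0 0 0 0.03;0.004 -0.0045 0.154 0 0 0 0.0;0.004 -0.0045 0.154 0 0 0 0.0" --grip_force 50

```text
clock: 2.9
position: [0.5372, -0.1349, 0.0189]
tool_rot: [3.141, -0.002, 0.049]
force: [-0.2, -0.5, 0.4]
grip_width: 0.0146
finger_force: 0.0
```

Request:
send_rows --plan "0 0 0 0 0 0 0;0 0 0 0 0 0 0;0 0 0 0 0 0 0;0 0 0 0 0 0 0;0 0 0 0 0 0 0;0 0 0 0 0 0 0"

```text
clock: 3.4
position: [0.5372, -0.1361, 0.0189]
tool_rot: [3.14, -0.002, 0.047]
force: [-2.4, -6.5, 11.2]
grip_width: 0.0095
finger_force: 52.4
```

Request:
send_rows --plan "-0.008 0 0 0 0 0 0;-0.016 0 0 0 0 0 0;-0.024 0 0 0 0 0 0;-0.032 0 0 0 0 0 0;-0.040 0 0 0 0 0 0;-0.048 0 0 0 0 0 0;-0.055 0 0 0 0 0 0;-0.061 0 0 0 0 0 0;-0.066 0 0 0 0 0 0;-0.066 0 0 0 0 0 0"

```text
clock: 4.23
position: [0.4709, -0.1385, 0.0189]
tool_rot: [3.141, -0.003, 0.048]
force: [-1.9, -2.5, 15.7]
grip_width: 0.0091
finger_force: 53.3
```

Request:
send_rows --plan "-0.003 0 0 0 0 0 0;-0.005 0 0 0 0 0 0;-0.007 0 0 0 0 0 0;-0.008 0 0 0 0 0 0;-0.009 0 0 0 0 0 0;-0.009 0 0 0 0 0 0"

```text
clock: 4.73
position: [0.4679, -0.1386, 0.019]
tool_rot: [3.14, -0.013, 0.049]
force: [31.3, -3.3, -17.3]
grip_width: 0.0089
finger_force: 48.9
```

Request:
send_rows --plan "0.003 0 0 0 0 0 0;0.005 0 0 0 0 0 0;0.005 0 0 0 0 0 0.03;0.005 0 0 0 0 0 0.05;0.005 0 0 0 0 0 0.05;0.005 0 0 0 0 0 0.05;0.005 0 0 0 0 0 0.05"

```text
clock: 5.32
position: [0.4664, -0.1379, 0.0174]
tool_rot: [-3.142, -0.0, 0.049]
force: [0.6, 0.9, -0.0]
grip_width: 0.0498
finger_force: 0.0
```

Request:
send_rows --plan "0 0 -0.02 0 0 0 0.05;0 0 -0.05 0 0 0 0.05;0 0 -0.09 0 0 0 0.05;0 0 -0.13 0 0 0 0.05;0 0 -0.17 0 0 0 0.05;0 0 -0.20 0 0 0 0.05;0 0 -0.20 0 0 0 0.05;0 0 -0.20 0 0 0 0.05"

```text
clock: 5.98
position: [0.467, -0.1382, 0.2188]
tool_rot: [3.141, -0.003, 0.049]
force: [-0.3, -0.1, -1.0]
grip_width: 0.0499
finger_force: 0.0
```

Run:
```python
from h import *
s=observe();print(s["position"],s["tool_rot"])
f=imaging.grab_frame("wrist");cv2.imwrite("pics/w2.png",cv2.resize(f["color"],(800,600))[:,:,::-1])
print(proj(f,[.536,-.113,.05])*800/512)
```

```text
[ 0.46697814 -0.13818286  0.21882805] [ 3.14065758e+00 -3.08418095e-03  4.87939902e-02]
[354.01089334 160.45113397]
```

View pics/w2.png

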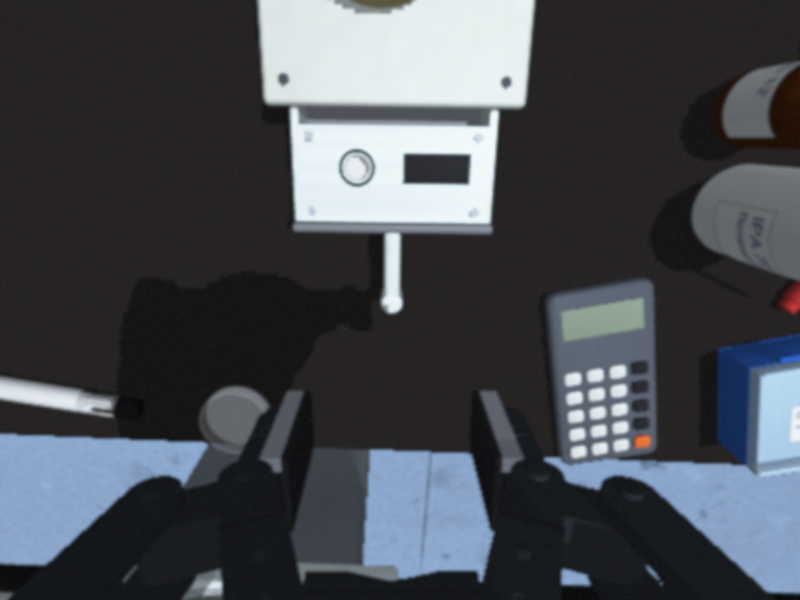

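The drawer is out; the ringed hole is at about (357,167), the lid edge at row 106 and the drawer front at row 225.

Run:
```python
from h import *
f=imaging.grab_frame("wrist");k=.64
print("lid edge",onz(f,395*k,106*k,.066),"front",onz(f,393*k,223*k,.05),"tab end",onz(f,391*k,305*k,.048))
g=cv2.cvtColor(f["color"],cv2.COLOR_RGB2GRAY)[90:124,208:250]
m=cv2.inRange(g,0,165);cs,_=cv2.findContours(m,cv2.RETR_EXTERNAL,cv2.CHAIN_APPROX_NONE)
for c in cs:
    if len(c)>20:
        e=cv2.fitEllipse(c);print(e,(e[0][0]+208,e[0][1]+90),onz(f,e[0][0]+208,e[0][1]+90,.05))
T=imaging.grab_frame("top");cv2.imwrite("t2.png",T["color"][:,:,::-1])
u,v=proj(T,[.536,-.113,.05]).round().astype(int);print(u,v);print(cv2.cvtColor(T["color"],cv2.COLOR_RGB2GRAY)[v-8:v+9,u-9:u+10])
```

```text
lid edge [ 0.56564953 -0.13539421  0.066     ] front [ 0.49970419 -0.13784035  0.05      ] tab end [ 0.44583806 -0.13936628  0.048     ]
((20.08274269104004, 15.70160961151123), (22.12652015686035, 23.24185562133789), 167.4322967529297) (228.08274269104004, 105.70160961151123) [ 0.53280146 -0.11436558  0.05      ]
286 211
[[216 194 195 195 185 183 182 168 165 165 164 144  81  37  31  34  33  34
   37]
 [246 236 243 246 246 246 244 231 229 229 228 209 112  39  29  34  33  35
   35]
 [246 224 241 251 252 252 251 251 250 250 250 242 140  44  32  33  35  32
   35]
 [248 224 248 251 252 252 252 252 252 252 251 245 131  35  31  32  33  33
   38]
 [251 250 251 252 252 251 251 251 250 244 244 237 122  34  34  35  34  34
   35]
 [253 253 253 253 253 253 252 250 236 214 215 202  96  32  34  33  34  35
   37]
 [252 252 252 252 252 253 251 235 181 173 191 150  63  32  32  33  34  35
   38]
 [251 251 251 251 252 252 247 178 194 196 172 156  69  33  33  34  33  34
   38]
 [251 251 251 251 251 251 246 172 228 235 204 192  94  35  32  32  35  35
   37]
 [252 252 252 252 252 252 247 185 234 241 240 234 133  44  31  33  35  37
   37]
 [252 251 252 252 252 252 247 177 228 239 241 233 146  53  33  33  33  37
   37]
 [249 239 238 235 237 244 247 206 189 217 224 213 152  63  34  33  34  36
   33]
 [246 188 168 129 148 204 231 232 213 194 200 212 197 100  36  32  34  36
   33]
 [244 136  71  50  58  98 140 180 208 243 247 248 241 141  45  31  36  35
   39]
 [244 130  47  47  46  44  57  96 151 244 250 249 238 139  45  34  32  32
   40]
 [238 127  60  61  59  58  60  78 128 228 236 233 204 102  37  33  32  34
   43]
 [215 114  74  82  78  81  78  81  89 135 153 151 112  73  40  34  31  37
   53]]
```

Request:
send_rows --plan "0.010 -0.010 -0.030 0 0 0 0.07;0.025 -0.045 -0.060 0 0 2 0.07;0.040 -0.080 -0.085 0 0 4 0.07;0.058 -0.115 -0.090 0 0 6 0.07;0.076 -0.150 -0.090 0 0 8 0.07;0.094 -0.185 -0.090 0 0 9 0.07;0.112 -0.220 -0.090 0 0 10 0.07;0.130 -0.255 -0.090 0 0 11 0.07;0.148 -0.290 -0.090 0 0 12 0.07;0.160 -0.310 -0.090 0 0 12 0.07"

```text
clock: 6.97
position: [0.611, 0.1842, 0.3051]
tool_rot: [-3.141, 0.003, -0.158]
force: [-0.1, 0.9, 0.1]
grip_width: 0.0698
finger_force: 0.0
```

Request:
send_rows --plan "0 0 0 0 0 0 0.07;0 0 0 0 0 0 0.07;0 0 0 0 0 0 0.07"

```text
clock: 7.22
position: [0.6107, 0.1788, 0.3059]
tool_rot: [3.14, 0.002, -0.161]
force: [0.7, -0.5, -0.9]
grip_width: 0.0698
finger_force: 0.0
```

Run:
```python
from h import *
s=observe();print(s["position"],s["tool_rot"])
f=imaging.grab_frame("wrist");cv2.imwrite("pics/w3.png",cv2.resize(f["color"],(800,600))[:,:,::-1])
print(proj(f,[.635,.2375,.221])*800/512,proj(f,[.635,.2375,.12])*800/512)
```

```text
[0.61065786 0.1788214  0.30594331] [ 3.14022054e+00  1.83054921e-03 -1.60690876e-01]
[258.90616811 291.62431649] [296.39850704 247.00204556]
```

View pics/w3.png

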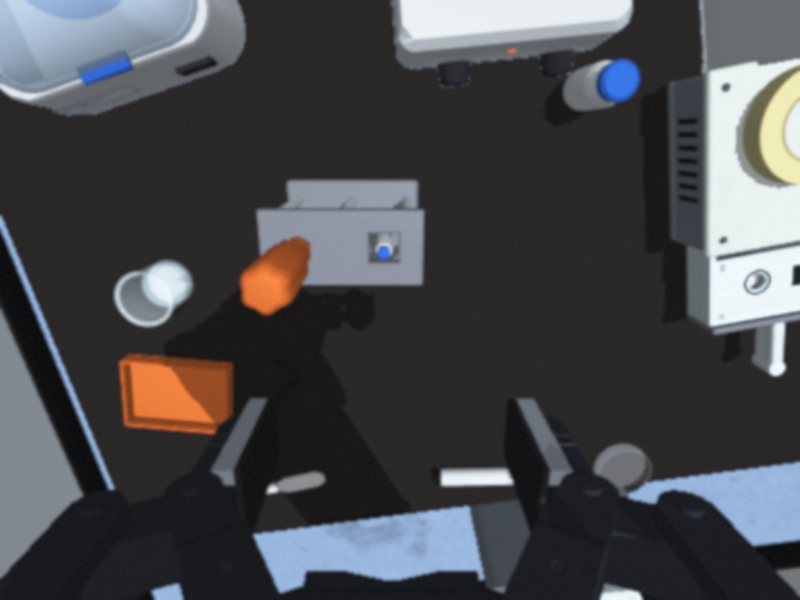

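The handle's end face is at about (265,290) and its foot at (297,249), so the screwdriver is at about (0.635, 0.236). The pen at (384,248) is well clear.

Request:
send_rows --plan "0.005 -0.025 0 0 0 0 0.07;0.010 -0.050 0 0 0 0 0.07;0.015 -0.060 0 0 0 0 0.07;0.015 -0.060 0.020 0 0 0 0.07;0.015 -0.060 0.050 0 0 0 0.07;0.015 -0.060 0.080 0 0 0 0.07;0.015 -0.060 0.110 0 0 0 0.07;0.015 -0.060 0.129 0 0 0 0.07;0.015 -0.060 0.129 0 0 0 0.07;0.015 -0.060 0.129 0 0 0 0.07"

```text
clock: 8.1
position: [0.6353, 0.2353, 0.1783]
tool_rot: [3.141, 0.001, -0.161]
force: [-0.1, -0.6, 0.8]
grip_width: 0.0702
finger_force: 0.0
```

Run:
```python
from h import *
s=observe();print(s["position"],s["tool_rot"],s["force"])
f=imaging.grab_frame("wrist")
hsv=cv2.cvtColor(f["color"],cv2.COLOR_RGB2HSV);m=cv2.inRange(hsv,(5,150,60),(20,255,255))
n,l,st,c=cv2.connectedComponentsWithStats(m)
for i in range(1,n):
    if st[i,4]>200: print(st[i],c[i])
print(proj(f,[.635,.236,.221]),proj(f,s["position"]))
cv2.imwrite("pics/w4.png",cv2.resize(f["color"],(640,480))[:,:,::-1])
```

```text
[0.63529787 0.23525924 0.17825512] [ 3.14073077e+00  9.33989078e-04 -1.61474009e-01] [-0.09329796 -0.62369085  0.79067925]
[ 216  212   61  132 6127] [246.36396279 283.56161253]
[  73  284   57   38 1509] [ 96.98873426 300.27236581]
[249.44925779 322.06771297] [250.93878655 263.42535946]
```

View pics/w4.png

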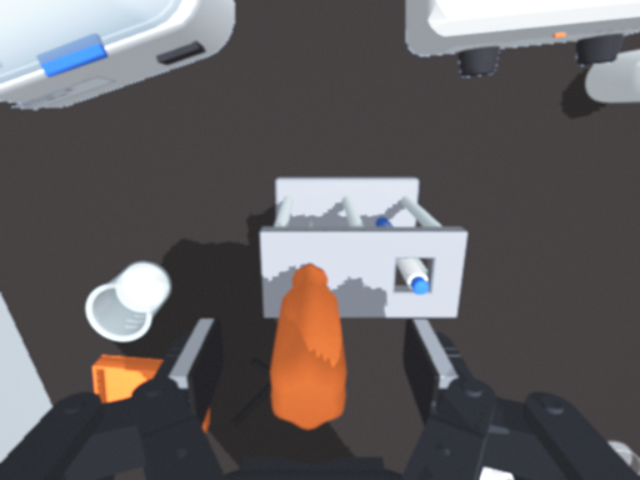

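The handle sits midway between the fingers, with its end at about (308,405). I'm closing the gripper.

Request:
send_rows --plan "0 0 0 0 0 0 0.03;0 0 0 0 0 0 0.01;0 0 0 0 0 0 0;0 0 0 0 0 0 0;0 0 0 0 0 0 0;0 0 0 0 0 0 0;0 0 0 0 0 0 0;0 0 0 0 0 0 0" --grip_force 70

```text
clock: 8.82
position: [0.6358, 0.2366, 0.1794]
tool_rot: [-3.141, -0.001, -0.16]
force: [-0.6, -0.0, 7.3]
grip_width: 0.0239
finger_force: 68.6
```

Request:
send_rows --plan "0 0 -0.005 0 0 0 0;0 0 -0.015 0 0 0 0;0 0 -0.030 0 0 0 0;0 0 -0.045 0 0 0 0;0 0 -0.060 0 0 0 0;0 0 -0.075 0 0 0 0;0 0 -0.090 0 0 0 0;0 0 -0.105 0 0 0 0;0 0 -0.120 0 0 0 0;0 0 -0.130 0 0 0 0"

```text
clock: 9.65
position: [0.6356, 0.2365, 0.3108]
tool_rot: [-3.14, -0.002, -0.16]
force: [-0.9, -0.2, -0.5]
grip_width: 0.0243
finger_force: 68.6
```

Request:
send_rows --plan "-0.003 0.020 0 0 0 0 0;-0.007 0.055 0 0 0 0 0;-0.012 0.095 0 0 0 0 0;-0.017 0.135 0 0 0 0 0;-0.022 0.175 0 0 0 0 0;-0.027 0.215 0 0 0 0 0;-0.032 0.255 0 0 0 0 0;-0.037 0.295 0 0 0 0 0;-0.042 0.330 0 0 0 0 0;-0.045 0.350 0 0 0 0 0"

```text
clock: 10.48
position: [0.5335, -0.1062, 0.309]
tool_rot: [3.14, -0.0, -0.164]
force: [1.1, 0.2, -1.7]
grip_width: 0.024
finger_force: 68.8
```

Request:
send_rows --plan "0 0 0 0 0 0 0;0 0 0 0 0 0 0;0 0 0 0 0 0 0;0 0 0 0 0 0 0"

```text
clock: 10.82
position: [0.5354, -0.1008, 0.3084]
tool_rot: [-3.141, -0.0, -0.159]
force: [-0.3, -0.8, -1.0]
grip_width: 0.0239
finger_force: 68.9
```

Run:
```python
from h import *
s=observe();print(s["position"],s["tool_rot"],s["force"])
p=s["position"];tip=p-[0,0,.1644]
W=imaging.grab_frame("wrist");T=imaging.grab_frame("top");S=imaging.grab_frame("side")
for n,f in(("w",W),("t",T),("s",S)):
    print(n,proj(f,tip).round(1),proj(f,[.533,-.114,.05]).round(1))
u,v=proj(S,tip).astype(int);a=cv2.resize(S["color"][max(v-60,0):v+50,u-40:u+60],(500,550),interpolation=cv2.INTER_CUBIC)
print("side crop origin",u-40,v-60)
b=cv2.resize(W["color"][60:280,190:310],(300,550),interpolation=cv2.INTER_CUBIC)
cv2.imwrite("pics/m5.png",np.hstack([a,b])[:,:,::-1])
```

```text
[ 0.53539219 -0.10083719  0.30844961] [-3.14115550e+00 -1.29272935e-04 -1.58839813e-01] [-0.3495744  -0.80496675 -1.04313479]
w [249.6 177.4] [260.2 157.9]
t [285.5 204.7] [286.5 211.7]
s [283.4 184.3] [285.3 209.5]
side crop origin 243 124
```

View pics/m5.png

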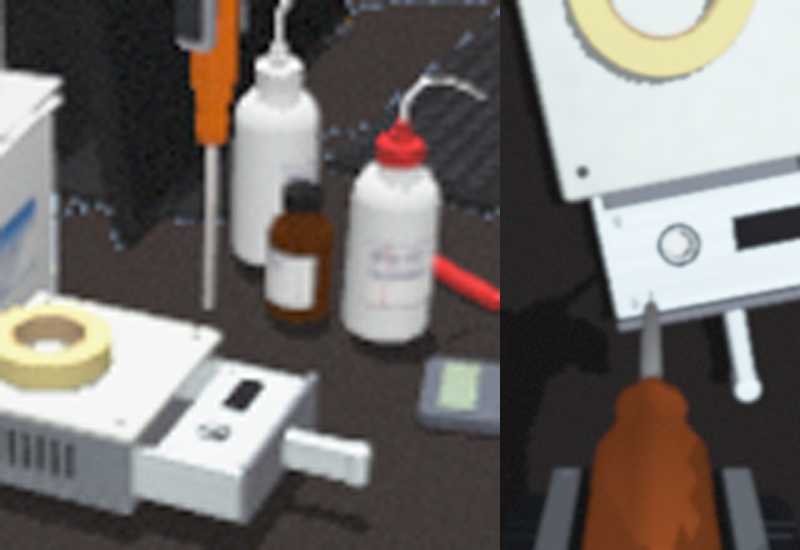

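The side crop shows the tip at (209,308) and the hole at (213,432). The wrist crop shows the tip at (651,297) and the hole at (678,244), all within 1-2 px of prediction.

```bash
cat > m.py <<'E'
from h import *
W=imaging.grab_frame("wrist");S=imaging.grab_frame("side");s=observe()
c=lambda u,v,x,y,k:(x+(u+.5)/k-.5,y+(v+.5)/k-.5)
wt,wh=c(151,297,190,60,2.5),c(178,244,190,60,2.5);st,sh=c(209,307,243,124,5),c(213,432,243,124,5)
print("tip",tri(ray(W,*wt),ray(S,*st)),s["position"]);print("hole",tri(ray(W,*wh),ray(S,*sh)),onz(W,*wh,.05),onz(S,*sh,.05))
E
python3 m.py
```

```text
tip (array([ 0.53305296, -0.10167521,  0.141836  ]), np.float64(0.0010358989274664692)) [ 0.53522286 -0.10145811  0.30825925]
hole (array([ 0.53331305, -0.11513106,  0.04743803]), np.float64(0.0006767966446987701)) [ 0.53355506 -0.11529527  0.05      ] [ 0.53194084 -0.11115294  0.05      ]
```

Request:
send_rows --plan "0.001 0.006 0 0 0 0 0;0.002 0.0125 0 0 0 0 0;0.002 0.0125 0.020 0 0 0 0;0.002 0.0125 0.040 0 0 0 0;0.002 0.0125 0.060 0 0 0 0;0.002 0.0125 0.072 0 0 0 0;0.002 0.0125 0.077 0 0 0 0;0.002 0.0125 0.077 0 0 0 0;0.002 0.0125 0.077 0 0 0 0"

```text
clock: 11.82
position: [0.5353, -0.115, 0.2318]
tool_rot: [3.142, -0.0, -0.161]
force: [0.9, 0.3, -0.1]
grip_width: 0.0242
finger_force: 68.9
```

Run:
```python
from h import *
s=observe();print(s["position"],s["tool_rot"],s["force"])
W=imaging.grab_frame("wrist");S=imaging.grab_frame("side")
print(proj(W,s["position"]-[.002,0,.1664]),proj(W,[.533,-.1145,.05]))
a=cv2.resize(S["color"][180:230,260:310],(400,400),interpolation=cv2.INTER_CUBIC)
b=cv2.resize(W["color"][120:220,200:300],(400,400),interpolation=cv2.INTER_CUBIC)
cv2.imwrite("pics/m6.png",np.hstack([a,b])[:,:,::-1])
```

```text
[ 0.53529626 -0.11500217  0.23179804] [ 3.14154227e+00 -3.78024742e-04 -1.60690874e-01] [ 0.92696865  0.31578081 -0.09307366]
[250.33735866 179.0729226 ] [249.88849363 175.45002482]
```

View pics/m6.png

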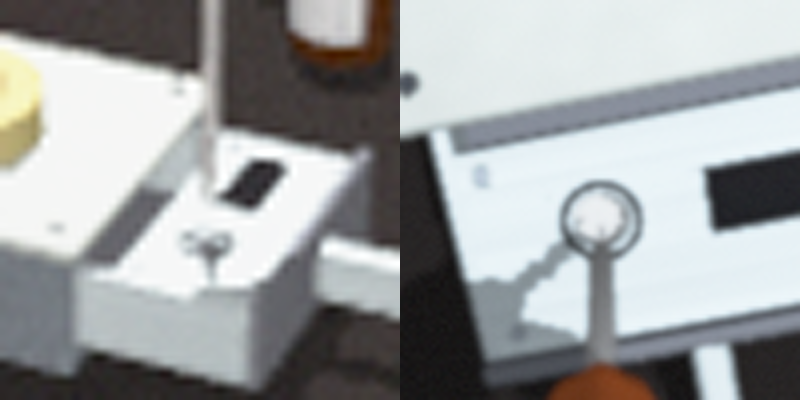

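Wrist half: tip (600,240), hole centre (600,221). Side half: tip (209,195), hole (206,243).

Run:
```python
from h import *
W=imaging.grab_frame("wrist");S=imaging.grab_frame("side")
c=lambda u,v,x,y,k:(x+(u+.5)/k-.5,y+(v+.5)/k-.5)
wt,wh=c(200,239,200,120,4),c(200,221,200,120,4);st,sh=c(209,196,260,180,8),c(206,243,260,180,8)
print("tip",tri(ray(W,*wt),ray(S,*st)));print("hole",tri(ray(W,*wh),ray(S,*sh)),onz(W,*wh,.05))
```

```text
tip (array([ 0.5332586 , -0.11468964,  0.06894739]), np.float64(0.0016571030001084573))
hole (array([ 0.53300165, -0.11417348,  0.0481943 ]), np.float64(0.00022318605698262551)) [ 0.53357315 -0.11419559  0.05      ]
```

Request:
send_rows --plan "0 0 0.006 0 0 0 0;0 0 0.012 0 0 0 0;0 0 0.018 0 0 0 0;0 0 0.022 0 0 0 0;0 0 0.024 0 0 0 0;0 0 0.024 0 0 0 0;0 0 0.024 0 0 0 0"

```text
clock: 12.6
position: [0.5351, -0.1146, 0.2072]
tool_rot: [-3.142, 0.0, -0.16]
force: [-0.4, -0.3, -1.2]
grip_width: 0.0242
finger_force: 68.9
```

Request:
send_rows --plan "0 0 0.001 0 0 0 0;0 0 0.002 0 0 0 0;0 0 0.003 0 0 0 0;0 0 0.004 0 0 0 0;0 0 0.004 0 0 0 0;0 0 0.004 0 0 0 0"

```text
clock: 13.1
position: [0.5351, -0.1146, 0.2034]
tool_rot: [-3.142, -0.0, -0.16]
force: [0.2, 0.5, 1.0]
grip_width: 0.024
finger_force: 68.9
```

Request:
send_rows --plan "0 0 0.001 0 0 0 0;0 0 0.002 0 0 0 0;0 0 0.002 0 0 0 0;0 0 0.002 0 0 0 0"

```text
clock: 13.43
position: [0.5351, -0.1146, 0.2013]
tool_rot: [-3.142, -0.0, -0.16]
force: [-0.3, -0.2, 3.1]
grip_width: 0.0241
finger_force: 68.9
```

Request:
send_rows --plan "0 0 0.001 0 0 0 0;0 0 0.002 0 0 0 0;0 0 0.002 0 0 0 0;0 0 0.002 0 0 0 0;0 0 0.002 0 0 0 0"

```text
clock: 13.85
position: [0.5351, -0.1146, 0.1994]
tool_rot: [3.142, -0.0, -0.16]
force: [0.1, -0.1, 4.4]
grip_width: 0.0242
finger_force: 69.1
```

Request:
send_rows --plan "0 0 0.001 0 0 0 0;0 0 0.001 0 0 0 0;0 0 0.001 0 0 0 0;0 0 0.001 0 0 0 0"

```text
clock: 14.18
position: [0.5353, -0.1146, 0.1986]
tool_rot: [-3.142, -0.001, -0.16]
force: [-2.0, 0.2, 9.2]
grip_width: 0.0241
finger_force: 70.4
```

Request:
send_rows --plan "0 0 0.001 0 0 0 0;0 0 0.001 0 0 0 0;0 0 0.001 0 0 0 0;0 0 0.001 0 0 0 0"

```text
clock: 14.52
position: [0.5356, -0.1147, 0.1981]
tool_rot: [-3.142, -0.001, -0.16]
force: [-1.0, -0.0, 16.1]
grip_width: 0.0242
finger_force: 71.3
```

Request:
send_rows --plan "0 0 0 0 0 0 0;0 0 0 0 0 0 0;0 0 0 0 0 0 0;0 0 0 0 0 0 0;0 0 0 0 0 0 0;0 0 0 0 0 0 0;0 0 0 0 0 0 0;0 0 0 0 0 0 0"

```text
clock: 15.18
position: [0.5356, -0.1147, 0.1981]
tool_rot: [-3.142, -0.001, -0.16]
force: [0.2, -0.2, 15.4]
grip_width: 0.0239
finger_force: 71.3
```

Run:
```python
from h import *
W=imaging.grab_frame("wrist");S=imaging.grab_frame("side")
a=cv2.resize(S["color"][170:240,240:310],(400,400),interpolation=cv2.INTER_CUBIC)
b=cv2.resize(W["color"][80:220,190:330],(400,400),interpolation=cv2.INTER_CUBIC)
cv2.imwrite("pics/m7.png",np.hstack([a,b])[:,:,::-1]);print(observe()["force"])
```

```text
[-0.54318847  0.62498007 15.7577024 ]
```

View pics/m7.png

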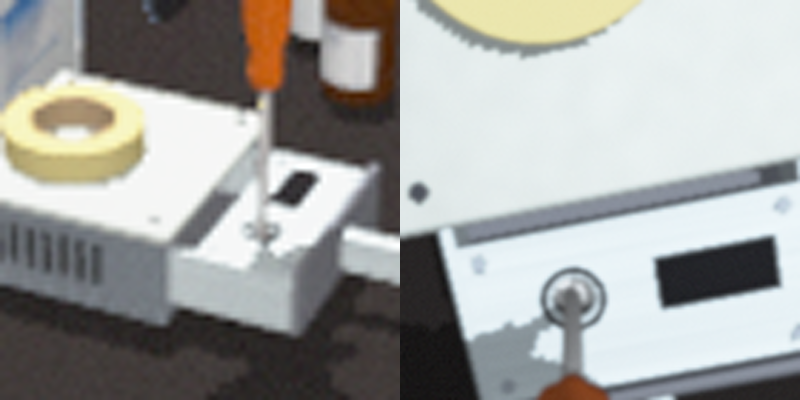

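The shaft enters the ringed hole at (263,232) in the side half and (573,297) in the wrist half. The button is at its stop with a steady 15 N push.

```bash
python3 -c "
from workcell import bot
print(bot.job_done())"
```

```text
the job is handed in; nothing more can be done
None
```

I pulled the drawer out to its stop and handed the job in at about 15 s on the robot's clock, with the gripped screwdriver through the hole holding the button at its stop with a steady 15 N; no verdict came back.

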